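# One stroke of the hand-cranked bench press

## Robot

A 6-joint arm with a two-finger parallel gripper is mounted at the origin on the work surface. World frame = base frame: x ahead of the robot, y to its left, z up, the work surface at z = 0. Lengths are in m, angles in degrees, forces in N, time in s.
With the tool pointing down it reaches from about 0.4 to 0.925 m from the base axis. Payload 3.4 kg.
Tool frame: the origin (TCP) lies at the very end of the fingers, on their centre line; the grasp point (between the pads) lies 19 mm behind it (manip.grasp_offset is the z of the grasp point in the tool frame, in m); z points along the fingers, y is the line along which they close (so a half turn about z gives the same grasp; the last joint's range is limited). The gripper opens to 85 mm and grips with 20 to 120 N. Pads are 22 mm wide; open, the fingers measure 114 mm over their backs; the gripper's body (76 mm by 85 mm) begins 54 mm behind the grasp point. The pads swing forward as they close: fully open they stand 13 mm farther back than shut.
Start: joints at [59.101, 17.578, 86.31, -0, 76.112, -4.211], TCP at [0.258, 0.514, 0.231] pointing down, gripper open.
Joint ranges: [-179.03, 179.03], [-60, 130.46], [8.19, 133.38], [-81.62, 261.62], [5.75, 156.47], [-153.77, 153.77]. Speed limits (degrees/s): [147.25, 147.25, 180, 180, 180, 180].

## Interface

Orientations are given as [roll, pitch, yaw] about the fixed x, y, z axes, in that order (R = Rz(yaw) Ry(pitch) Rx(roll)).
In Python, from bench import manip, eyes, job, finder gives the robot as it stands.
- The arm moves only by the shell command python3 -m crank 'ROWS' [OPENING]. ROWS is JSON, one flat list of numbers, 6 for each row, row after row: the shift along the tool's x, y, z each as a share of 25 mm, from -1 to 1, then the turn, a rotation vector about the tool's x, y, z each as a share of 10 degrees, from -1 to 1. In form: [dx, dy, dz, wx, wy, wz, dx, dy, dz, wx, wy, wz, ...]. A call has 1 to 12 rows; each row shifts and turns the commanded pose from where the row before left it, along the tool's axes as they then stand; what a row does not reach is not made up. A row lasts 1/8 s, in which the tool goes at most 62.5 mm and 10.7 degrees, less where a joint would pass 70% of its speed; a pose out of reach is approached as far as the arm can. A call with a number of a shift or a turn outside -1 to 1 is refused whole. A call with a gripper value outside its range is refused whole. OPENING is the closure, from 0 (fully open) to 1 (shut), set as the call begins (- or left out, the last holds). The fingers move at their own pace and stop on an object; the grip force is fixed at half the most. Time passes only in rows, so rows that do not move let the fingers close. It gives the time, the measured TCP pose, the force, the opening and the grip force at its end, in the units of the state.
- manip.read_state(): the state, without advancing time (a new reading comes with each control period).
- eyes.grab_frame(name): name is "scene" or "top"; returns (picture, depth): 384x512x3 uint8, blue, green, red; 384x512 float32, m along the optical axis (not along the pixel's ray), 0 where there is no reading.
- eyes.camera_info(name): a dict with "mtx" (3x3 intrinsics, pixels), "T" (4x4, takes a point from camera to world coordinates). Camera axes: x right, y down, z forward; pixel columns grow to the right and rows downward; lengths in m; the calibration is good to about 2 mm. A picture is of the moment at which its call begins. camera_info takes no time and is no camera call.
- job.finish_job(): hands the job in; it is judged then, once.
Trained networks look in the newest picture that a camera, given by its name, has taken for a name from the list of things; names that differ only in an ending like _2 or _b are one class to them, and where a whole thing is asked for, a point or a joint stands for the part that bears it (a point fixed in the world has none). Each returns a list of dicts, best first, with "score" (0 to 1); they miss things now and then, are a little off and sometimes report something else, mostly with a low value. They report only what shows in the picture. A call takes as long as a camera call. They do not tell look-alikes from the thing itself.
- finder.find_in(camera, name): "extent" ([left, top, width, height] in pixels, round what is visible of it).
- finder.silhouettes(camera, name): "mask" (384x512 bool, what is visible of it) and "extent" ([left, top, width, height] in pixels, round what is visible of it).
The state is a dict: "time": time; "qpos": joint angles; "joint_vel": joint speeds; "joint_torque": joint torques, N m; "tcp_pos": TCP position; "tcp_rot": TCP orientation; "wrist_force": force on the tool from outside, world axes, zero at the start; "ft_torque": the same for the moment, N m; "grip_width": finger opening in m; "finger_force": force on a finger pad.
Only numpy, scipy, OpenCV 4.12 (cv2) and the standard library are available. Lean on these libraries where they do the work, as an engineer would, in place of code of your own. Each camera call takes 0.05 s, during which the arm holds its last target. There are 200 camera calls.

## Task

Take the brass bush from the wooden rack, lay it on the two rails of the green hand press, between the ram and the grey block and clear of both, and let go of it. Then press it home with one stroke: turn the flywheel clockwise by its red crank grip through exactly one full revolution, so that its red stripe stops at the yellow pointer again, without running on past it. The spindle's sprung bearing must not be forced sideways by more than 7 N, so feel your way round and give way to the grip; leave everything else as it is.

Things in the scene. Friction and masses are not known exactly. Their poses are not given: they have to be found in the camera images.
- press: Green hand press, bolted down. Origin: centre of the underside of its 170 x 335 mm base plate, 12 mm thick; z up. Along its y axis: gear housing (130 x 130 mm, centre at y = -85 mm, 85 mm high) with the flywheel on top, the ram, the rails, the grey block at +y. Ram, laid bush and block hole share one axis: x = 0, 50 mm above the table.
- ram_tip (a point): End face of the ram, a steel bar of 20 mm diameter that moves along the press's +y by 50 mm. At rest it is at press y = 43 to 45 mm, 50 mm above the table.
- nest (a point): Middle of the place (press y = 77 mm) where the bush is to be laid, at the axis height, 50 mm above the table and y along the rails. A 50 mm bush laid here is 7 to 9 mm from the ram and 8 mm from the block. The rails are two 5 mm bars, 16 mm apart, press y = 50 to 106 mm, upper sides 40 mm above the table.
- block_mouth (a point): Centre of the mouth of the 26.5 mm through hole (along press y) in the grey aluminium block, 48 x 48 x 35 mm, top 74 mm above the table, held between two grey jaws. The block reaches from press y = 110 to 145 mm. One full stroke brings the bush's far end level with the block's far side.
- bush_mid (a point): Centre of the brass bush: 24 mm diameter, 50 mm long, 0.11 kg, its y axis along its length (both ends alike). It lies on two bars in one of the rack's three seats, which are 70 mm apart; its axis is 31.6 mm above the table. Nothing stands beside it but the parts in the other seats.
- crank_grip (a point): Middle of the red upright crank grip: a cylinder 24 mm in diameter, 50 mm high (115 to 165 mm above the table), spinning freely on its pin. It starts on the spindle's -x side (press axes). Not measured, and different each time: where the spindle is clamped (within 18 mm of the housing's centre, along press x) and the crank radius (40 to 76 mm). Both stay fixed.
- flywheel (a joint): Turn of the flywheel (light-alloy disc, 184 mm, 0.5 kg, 95 to 111 mm above the table), rad: 0 at the start, growing clockwise seen from above; 6.283 is one revolution. The ram goes out in the first half and back in the second. Turning it takes about 1 to 3 N (slowly) along the path at the grip, most in the second quarter of a turn. It stays where it is left.
- rack: Wooden rack, 220 x 75 mm, 12 mm thick, with three pairs of bars along its y axis at x = -70, 0 and 70 mm; fixed. Origin: centre of the underside.
- roller_mid (a point): Centre of a dark steel roller, 24 mm diameter, 56 mm long, lying in another seat; leave it.
- spacer_mid (a point): Centre of a white plastic spacer, 24 mm diameter, 44 mm long, lying in another seat; leave it.
- screwdriver: Yellow screwdriver lying left of the press, about 200 mm long; leave it.
- jar: Jar with red cap, 60 mm diameter, 80 mm high, origin under it; leave it.
- pointer (a point): Top of the yellow pointer post, 108 mm above the table, 116 mm from the housing's centre on the press's +x side; lower than the grip's foot. The flywheel's red stripe points at it at the start.
- bearing (a joint): Sideways give of the flywheel's sprung spindle bearing along press x, m; 0 at rest, + towards press +x, 1 mm for every 4 N pushed on the crank grip in that direction. Beyond 1.75 mm either way it is overloaded.
- wrench: Steel wrench lying beyond the rack, about 200 mm long; leave it.
- clamp_pad: Small wooden block, 60 x 40 x 22 mm, beyond the press; leave it.
Things that resemble listed ones, but are neither listed nor needed, are in the scene too. What is shaped like the part that bears bush_mid but orange or pink is not meant.

How it is judged (in metres and radians):
On the way, in this order (a step that is already met when the one before it is completed fails the run):
1. the bush lies released on the rails between ram and block, the flywheel not yet turned (distance between bush_mid and nest below 0.01 m and angle between the y axis of bush_mid and the y axis of nest, either way round below 0.12 rad and contact force between the fingers and bush below 0.05 N and value of joint flywheel below 0.15 rad), for 0.2 s.
2. the stroke has pressed the bush home: the flywheel is past half a turn and the bush is in the block (value of joint flywheel above 3.2 rad and y of bush_mid in the frame of press above 0.114 m), for 0.05 s.
At the end, for the whole second after the job is handed in: The flywheel has stopped after one full revolution, within 0.1 rad of the pointer; the bush is in the block, its centre 114 to 127 mm along the press and in line with it; nothing is held (value of joint flywheel between 6.183 and 6.383 rad and velocity of joint flywheel between -0.05 and 0.05 rad/s and y of bush_mid in the frame of press between 0.114 and 0.127 m and angle between the y axis of bush_mid and the y axis of nest, either way round below 0.12 rad); the robot touches nothing.
It fails at once if the flywheel is turned on more than 0.25 rad past the full revolution, or back more than 0.25 rad before its start (value of joint flywheel above 6.533 rad or value of joint flywheel below -0.25 rad).
It fails at once if the spindle bearing is pushed sideways by more than 1.75 mm (7 N) (value of joint bearing above 0.00175 m or value of joint bearing below -0.00175 m).
It fails at once if anything else loose is moved by more than 20 mm (distance of any of roller_mid, spacer_mid, screwdriver, jar, wrench, clamp_pad from where it was at the start of the episode above 0.02 m).
It also fails if it takes over 72 s, if anything falls off the work surface, if the arm or the gripper's body presses on something with over 40 N, if the wrist force passes 120 N, or if a joint passes its speed limit or range.

## Working session

There is one attempt and no reset: what is moved stays moved. The work goes in short steps, Python scripts to look and compute and a shell command to move; the robot and the scene stay as the last step left them, time stands still between calls to the robot, and variables do not carry over. Pictures are saved under pics/ and viewed, at most 10 in all, crops included, and the job is handed in when it is done.

```bash
mkdir -p pics; ls; cat > h.py <<'E'
import numpy as np, cv2
from bench import manip, eyes, job, finder
def cloud(cam,d):
    i=eyes.camera_info(cam);K=np.array(i["mtx"]);T=np.array(i["T"])
    v,u=np.mgrid[:384,:512]
    P=np.stack([(u-K[0,2])/K[0,0]*d,(v-K[1,2])/K[1,1]*d,d],-1)
    W=P@T[:3,:3].T+T[:3,3]; W[d<=0]=np.nan
    return W
E
python3 - <<'E'
from h import *
for c in("top","scene"):
    p,d=eyes.grab_frame(c);cv2.imwrite(f"pics/{c}0.png",p);np.save(f"{c}0.npy",d)
    W=cloud(c,d)
    for n in("press","bush_mid","crank_grip","rack","pointer","roller_mid","spacer_mid","block_mouth","flywheel"):
        try:
            for r in finder.silhouettes(c,n)[:3]:
                m=r["mask"]; w=W[m]; w=w[~np.isnan(w[:,0])]
                print(c,n,round(r["score"],2),r["extent"],np.median(w,0).round(3),w[:,2].max().round(3))
        except Exception as e: print(c,n,e)
print(manip.read_state())
E
```

```text
pics
top press 0.78 [188.7, 167.5, 92.7, 67.2] [0.546 0.071 0.078] 0.171
top bush_mid 0.67 [363.6, 229.8, 15.1, 10.4] [ 0.429 -0.4    0.021] 0.032
top rack 0.88 [319.9, 187.1, 30.0, 60.6] [ 0.495 -0.28   0.012] 0.043
top rack 0.72 [328.5, 211.6, 14.2, 9.2] [ 0.507 -0.278  0.039] 0.051
top pointer 0.79 [184.8, 163.6, 99.7, 68.0] [0.547 0.069 0.076] 0.171
top roller_mid 0.64 [320.5, 187.3, 30.2, 61.4] [ 0.495 -0.277  0.011] 0.048
top roller_mid 0.61 [326.4, 188.7, 13.2, 12.7] [ 0.575 -0.271  0.04 ] 0.051
top spacer_mid 0.64 [329.9, 210.7, 14.6, 13.5] [ 0.506 -0.28   0.038] 0.051
top block_mouth 0.79 [188.2, 164.6, 93.4, 71.8] [0.546 0.07  0.078] 0.171
top block_mouth 0.24 [230.1, 176.0, 53.3, 52.5] [ 0.554 -0.002  0.112] 0.171
top flywheel 0.59 [228.0, 175.6, 57.0, 54.0] [ 0.553 -0.003  0.112] 0.171
scene press 0.71 [216.8, 170.3, 128.2, 90.0] [0.593 0.007 0.055] 0.166
scene bush_mid 0.71 [90.1, 231.7, 22.7, 14.7] [ 0.439 -0.407  0.016] 0.024
scene bush_mid 0.64 [134.1, 220.9, 16.2, 11.8] [ 0.448 -0.296  0.036] 0.043
scene bush_mid 0.58 [141.0, 202.2, 4.5, 15.5] [ 0.354 -0.274  0.019] 
[... 600 characters left out ...]
6  0.109] 0.166
{'time': 1.0, 'qpos': array([ 5.91000519e+01,  1.75771223e+01,  8.63081976e+01,  2.51557701e-04,
        7.61110526e+01, -4.21141773e+00]), 'joint_vel': array([ 0.01997512, -0.0771709 , -0.04871534,  0.16730562, -0.04865737,
        0.04255476]), 'joint_torque': array([-5.85827067e-06, -4.57489336e+01, -2.52341777e+01, -2.19724702e-04,
        5.28043092e-04, -3.65281650e-06]), 'tcp_pos': array([0.25829344, 0.51375549, 0.23133143]), 'tcp_rot': array([1.79996364e+02, 2.28479370e-05, 1.53311409e+02]), 'wrist_force': array([-0.05251754,  0.19862994,  0.20042973]), 'ft_torque': array([-0.02207644, -0.00203976,  0.03405413]), 'finger_force': 0.0, 'grip_width': 0.08521191524033749}
```

View pics/top0.png

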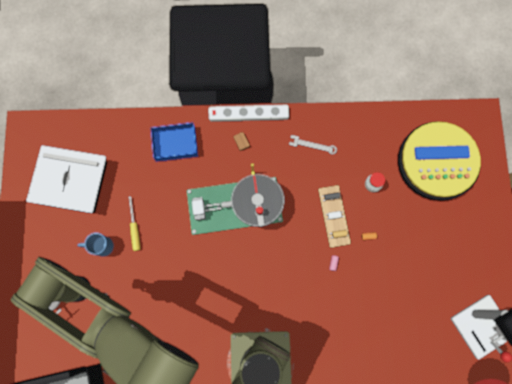

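View pics/scene0.png

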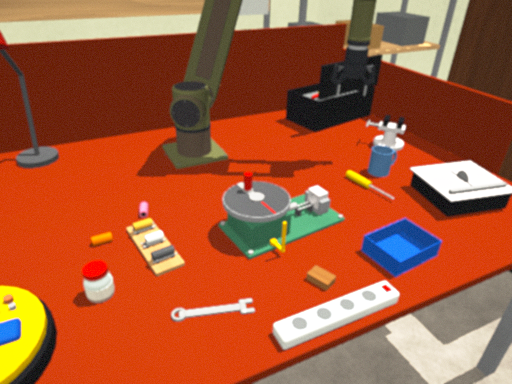

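The top view has image up as world +x and left as world +y. The press lies at about (235,205), with the block towards +y and the pointer at (252,166). The grip is at (260,211), and the brass bush is in the rack's near seat at (340,234). The pink (334,263) and orange (370,236) parts are look-alikes. The scene view agrees.

```bash
cat > meas.py <<'E'
from h import *
from scipy.optimize import least_squares
def rect(Q,name):
    r=cv2.minAreaRect((Q*1000).astype(np.float32)); print(name,np.round(r,1) if 0 else r)
for c in("top","scene"):
    p=cv2.imread(f"pics/{c}0.png");d=np.load(f"{c}0.npy");W=cloud(c,d)
    hsv=cv2.cvtColor(p,cv2.COLOR_BGR2HSV);H,S,V=[hsv[...,i].astype(int) for i in range(3)]
    x,y,z=[np.nan_to_num(W[...,i],nan=-9) for i in range(3)]
    near=(x>.3)&(x<.85)&(y>-.45)&(y<.4)
    tab=near&(abs(z)<.01); print(c,"table z",np.median(z[tab]))
    g=near&(H>55)&(H<90)&(S>90)&(z>.002)&(z<.025)&(y>-.15)
    rect(W[g][:,:2],"plate")
    fl=near&(z>.100)&(z<.122)&(y>-.15)&(y<.15); Q=W[fl][:,:2]
    hull=cv2.convexHull((Q*1000).astype(np.float32))[:,0]
    r=least_squares(lambda a:np.hypot(hull[:,0]-a[0],hull[:,1]-a[1])-a[2],[550,0,92],loss="soft_l1");print("disc",r.x,np.median(z[fl]),"meanpos",Q.mean(0))
    gr=near&(z>.125)&(y>-.15)&(y<.15)&(x>.4)&(x<.7);print("grip",gr.sum(),W[gr].mean(0), "top",W[gr&(z>.158)].mean(0),W[gr].min(0),W[gr].max(0))
    rk=near&(z>.004)&(z<.06)&(y<-.2)&(y>-.36)&(x>.38)&(x<.65);rect(W[rk&(z<.02)][:,:2],"rack")
    hi=(rk&(z>.030)).astype(np.uint8);n,l,st,ce=cv2.connectedComponentsWithStats(hi)
    for i in range(1,n):
        if st[i,4]>10:
            w=W[l==i]; rect(w[:,:2],f"part px{ce[i].round(0)} n{st[i,4]} bgr{p[l==i].mean(0).round(0)} mean{w.mean(0).round(4)} zmax{w[:,2].max():.3f}")
    bl=near&(z>.06)&(z<.085)&(y>.07)&(y<.3); rect(W[bl][:,:2],"block"); print(np.median(z[bl]))
    br=near&(H>15)&(H<35)&(S>120)&(y<-.2)&(x<.5)&(z>.028);rect(W[br][:,:2],"brass")
E
python3 meas.py
```

```text
top table z 0.0003525625178841807
plate ((551.0581665039062, 143.29579162597656), (71.89923095703125, 90.00716400146484), 7.8785719871521)
disc [556.29706359  -3.0241773   91.75067726] 0.1114778148162634 meanpos [ 0.555642   -0.00280992]
grip 51 [ 0.50815543 -0.00851476  0.15867782] top [ 0.50953295 -0.00855617  0.16485322] [ 0.49847496 -0.01858127  0.12629465] [0.52108638 0.00197068 0.17089806]
rack ((515.0142822265625, -279.8363037109375), (269.0243225097656, 159.15870666503906), 0.23043006658554077)
part px[332. 196.] n95 bgr[103. 107. 111.] mean[ 0.5766 -0.2742  0.0411] zmax0.051 ((576.98193359375, -273.69207763671875), (23.371997833251953, 55.587013244628906), 7.547332286834717)
part px[334. 215.] n81 bgr[215. 217. 215.] mean[ 0.5072 -0.2786  0.0397] zmax0.051 ((507.3922424316406, -278.2959899902344), (23.159238815307617, 45.45051574707031), 5.590019226074219)
part px[339. 233.] n93 bgr[115. 174. 204.] mean[ 0.4387 -0.2919  0.0406] zmax0.049 ((439.0882873535156, -291.7378845214844), (22.652257919311523, 53.12602233886719), 6.4396281242370605)
block ((555.4698486328125, 163.30569
[... 795 characters left out ...]
442.885009765625, -295.9413146972656), (21.134593963623047, 50.24898910522461), 10.732049942016602)
part px[154. 236.] n126 bgr[246. 249. 249.] mean[ 0.5141 -0.2815  0.0373] zmax0.043 ((511.869384765625, -280.51531982421875), (19.355609893798828, 44.84291076660156), 7.478775501251221)
part px[163. 252.] n179 bgr[110. 116. 124.] mean[ 0.5839 -0.2768  0.0375] zmax0.043 ((582.17626953125, -275.7578125), (20.027751922607422, 56.353572845458984), 8.277674674987793)
block ((543.0018310546875, 206.7870330810547), (50.84872817993164, 39.51531982421875), 7.572231769561768)
0.07043195444606787
brass ((442.85882568359375, -295.8031311035156), (21.134593963623047, 49.96772766113281), 10.732049942016602)
```

```bash
python3 - <<'E'
import cv2,numpy as np
a=cv2.imread("pics/top0.png")[160:250,180:360]
cv2.imwrite("pics/c1.png",cv2.resize(a,None,fx=4.4,fy=4.4,interpolation=cv2.INTER_CUBIC))
E
```

```text
(no output)
```

View pics/c1.png

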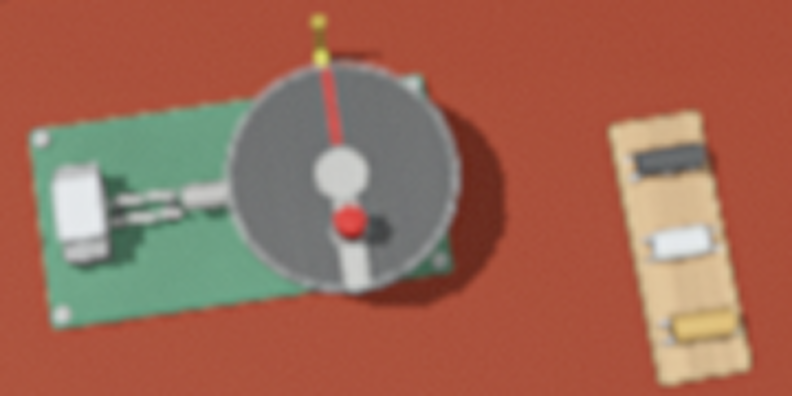

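The crop confirms the layout. The block is at left (80,210), the ram at (205,195), the pointer at (320,60), the grip at (350,220), and the brass bush in the lowest seat at (705,325). I'll refine the press pose from the top view and check that everything agrees.

```bash
python3 - <<'E'
from h import *
for c in("top","scene"):
    p=cv2.imread(f"pics/{c}0.png");d=np.load(f"{c}0.npy");W=cloud(c,d)
    hsv=cv2.cvtColor(p,cv2.COLOR_BGR2HSV);H,S,V=[hsv[...,i].astype(int) for i in range(3)]
    i=eyes.camera_info(c);K=np.array(i["mtx"]);T=np.array(i["T"]);print(c,"cam at",T[:3,3].round(3))
    m=((H>50)&(H<95)&(S>60)).astype(np.uint8); n,l,st,ce=cv2.connectedComponentsWithStats(m)
    k=1+np.argmax(st[1:,4]); v,u=np.nonzero(l==k)
    r=np.stack([(u-K[0,2])/K[0,0],(v-K[1,2])/K[1,1],np.ones(len(u))],1)@T[:3,:3].T
    Q=T[:3,3]+r*((.012-T[2,3])/r[:,2])[:,None]
    print("plate",st[k],cv2.minAreaRect((Q[:,:2]*1000).astype(np.float32)))
    # white block top
    x,y,z=[np.nan_to_num(W[...,i],nan=-9) for i in range(3)]
    b=(z>.064)&(z<.085)&(y>.15)&(y<.26)&(x>.48)&(x<.62)
    print("block",cv2.minAreaRect((W[b][:,:2]*1000).astype(np.float32)),W[b].mean(0))
    rm=(z>.050)&(z<.072)&(y>.09)&(y<.15)&(x>.5)&(x<.6); print("ram",rm.sum(),W[rm].mean(0),W[rm].min(0),W[rm].max(0))
    fe=(H>15)&(H<40)&(S>100)&(x>.6)&(x<.75)&(y>-.06)&(y<.1)&(z>.06);print("pointer",fe.sum(),W[fe].mean(0),W[fe][:,2].max())
E
```

```text
top cam at [ 0.208 -0.005  1.799]
plate [ 188  184   61   50 1480] ((549.3724365234375, 144.16566467285156), (165.30789184570312, 204.5713348388672), 7.017629146575928)
block ((547.3814697265625, 209.4887237548828), (61.73390197753906, 36.219512939453125), 7.518261909484863) [0.54285308 0.20902768 0.07324325]
ram 49 [0.55339219 0.10870711 0.05769458] [0.54396245 0.09094001 0.05006113] [0.56462296 0.12661358 0.06656358]
pointer 11 [0.68131899 0.01191967 0.10113562] 0.11563041667015361
scene cam at [ 1.35  -0.411  0.672]
plate [ 219  208  125   50 2627] ((554.0231323242188, 73.27650451660156), (192.69261169433594, 332.30328369140625), 6.742199420928955)
block ((543.2877197265625, 207.2470703125), (51.05091857910156, 39.32134246826172), 9.684392929077148) [0.54604648 0.20499001 0.07025684]
ram 34 [0.55870171 0.11269954 0.05481281] [0.54587328 0.09459032 0.05025501] [0.56653557 0.12381857 0.0592116 ]
pointer 74 [0.67746805 0.01266815 0.08201802] 0.10689900846513611
```

```bash
python3 -m crank '[0,0,0,0,0,0,0,0,0,0,0,0]' 0.45
```

```text
time: 1.25
tcp_pos: [0.2583, 0.5137, 0.2313]
tcp_rot: [-180.0, -0.0, 153.3]
wrist_force: [-0.3, -0.0, -0.2]
grip_width: 0.0513
finger_force: 0.0
```

```bash
python3 -m crank '[0,0,0,0,0,0.927, 0,0,0,0,0,0.927, 0,0,0,0,0,0.927, 0,0,0,0,0,0.927, 0,0,0,0,0,0.927, 0,0,0,0,0,0.927, -1,1,0,0,0,0, -1,1,0,0,0,0, -1,1,0,0,0,0, -1,1,0,0,0,0, -1,1,0,0,0,0, -1,1,0,0,0,0]' 0.45
python3 -m crank '[-1,0,0,0,0,0, -1,0,0,0,0,0, -1,0,0,0,0,0, -1,0,0,0,0,0, -1,0,0,0,0,0, -1,0,0,0,0,0, -1,0,0,0,0,0, -1,0,0,0,0,0, -1,0,0,0,0,0, -1,0,0,0,0,0, -1,0,0,0,0,0, -1,0,0,0,0,0]'
python3 -m crank '[-1,0,0,0,0,0, -1,0,0,0,0,0, -1,0,0,0,0,0, -1,0,0,0,0,0, -1,0,0,0,0,0, -1,0,0,0,0,0, -1,0,0,0,0,0, -1,0,0,0,0,0, -1,0,0,0,0,0, -1,-1,0,0,0,0, -1,-1,0,0,0,0, -1,-1,0,0,0,0]'
```

```text
time: 2.75
tcp_pos: [0.4279, 0.3844, 0.2314]
tcp_rot: [180.0, -0.0, 97.7]
wrist_force: [0.5, 0.4, 0.1]
grip_width: 0.0467
finger_force: 0.0
time: 4.25
tcp_pos: [0.4673, 0.0871, 0.2314]
tcp_rot: [180.0, 0.0, 97.7]
wrist_force: [0.3, 0.6, 0.2]
grip_width: 0.0467
finger_force: 0.0
time: 5.75
tcp_pos: [0.4324, -0.2203, 0.2314]
tcp_rot: [180.0, 0.0, 97.7]
wrist_force: [-0.0, -0.5, -0.1]
grip_width: 0.0473
finger_force: 0.0
```

```bash
python3 -m crank '[-1,-0.1,0,0,0,0, -1,0,0,0,0,0, -0.98,0,0,0,0,0, 0,0,1,0,0,0, 0,0,1,0,0,0, 0,0,1,0,0,0, 0,0,1,0,0,0, 0,0,1,0,0,0, 0,0,1,0,0,0, 0,0,1,0,0,0, 0,0,0.8,0,0,0, 0,0,0.7,0,0,0]'
python3 -m crank '[0,0,0,0,0,0, 0,0,0,0,0,0, 0,0,0,0,0,0, 0,0,0,0,0,0, 0,0,0,0,0,0]' 1
```

```text
time: 7.25
tcp_pos: [0.4412, -0.2943, 0.0176]
tcp_rot: [-180.0, -0.0, 97.7]
wrist_force: [-0.2, 0.2, 0.3]
grip_width: 0.0472
finger_force: 0.0
time: 7.88
tcp_pos: [0.439, -0.2936, 0.0188]
tcp_rot: [-179.8, -0.1, 97.7]
wrist_force: [-4.3, -1.6, -3.0]
grip_width: 0.022
finger_force: 59.0
```

```bash
python3 -m crank '[0,0,-0.5,0,0,0, 0,0,-1,0,0,0, 0,0,-1,0,0,0, 0,0,-1,0,0,0, 0,0,-1,0,0,0, 0,0,-1,0,0,0, 0,0,-1,0,0,0, 0,0,-1,0,0,0, 0,0,-1,0,0,0, 0.5,0.4,0,0,0,0.07, 1,0.4,0,0,0,0, 1,0.4,0,0,0,0]'
python3 -m crank '[1,0.4,0,0,0,0, 1,0.4,0,0,0,0, 1,0.4,0,0,0,0, 1,0.4,0,0,0,0, 1,0.4,0,0,0,0, 1,0.4,0,0,0,0, 1,0.4,0,0,0,0, 1,0.4,0,0,0,0, 1,0.4,0,0,0,0, 1,0.4,0,0,0,0, 1,0.4,0,0,0,0, 1,0.4,0,0,0,0]'
python3 -m crank '[1,0.4,0,0,0,0, 1,0.3,0,0,0,0, 0.5,0.1,0,0,0,0,0,0,0,0,0,0]'
python3 - <<'E'
from h import *
p,d=eyes.grab_frame("top");cv2.imwrite("pics/t1.png",p);W=cloud("top",d)
q,d2=eyes.grab_frame("scene");cv2.imwrite("pics/s1.png",q)
cv2.imwrite("pics/c2.png",cv2.resize(q[110:260,190:380],None,fx=4,fy=4,interpolation=cv2.INTER_CUBIC))
W=cloud("scene",d2);hsv=cv2.cvtColor(q,cv2.COLOR_BGR2HSV)
m=(hsv[...,0]>15)&(hsv[...,0]<32)&(hsv[...,1]>110)&(W[...,2]>.19)&(W[...,2]<.26)&(W[...,1]>.05)&(W[...,1]<.25)
print(m.sum());w=W[m];print(w.mean(0),cv2.minAreaRect((w[:,:2]*1000).astype(np.float32)),w.min(0),w.max(0))
E
```

```text
time: 9.38
tcp_pos: [0.4636, -0.2273, 0.2332]
tcp_rot: [179.8, 0.1, 97.0]
wrist_force: [0.0, 0.5, -1.4]
grip_width: 0.0224
finger_force: 58.9
time: 10.88
tcp_pos: [0.546, 0.086, 0.2332]
tcp_rot: [179.8, -0.0, 97.0]
wrist_force: [-0.1, -0.9, -2.4]
grip_width: 0.022
finger_force: 58.9
time: 11.38
tcp_pos: [0.5574, 0.1497, 0.2321]
tcp_rot: [179.9, -0.0, 97.1]
wrist_force: [-0.0, 0.2, -1.1]
grip_width: 0.0219
finger_force: 58.9
110
[0.41021919 0.13676049 0.24381107] ((248.16900634765625, 147.65858459472656), (645.5504150390625, 111.42703247070312), 5.025232315063477) [-0.0715042   0.070973    0.20146002] [0.57320069 0.1854545  0.25910296]
```

View pics/c2.png

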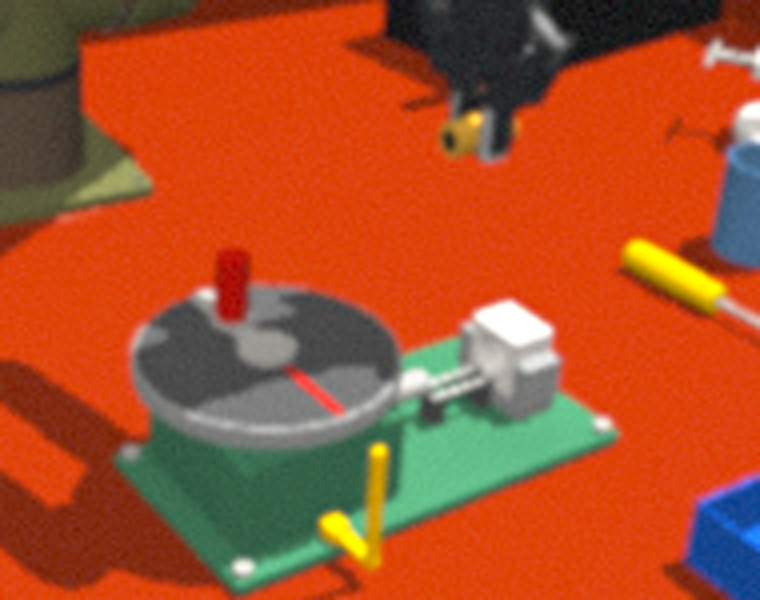

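The scene crop shows the bush at (480,133) held level in the fingers, with both ends protruding. The press is undisturbed. Next I lower it to the rails.

```bash
python3 -m crank '[0.33,-0.27,0,0,0,0, 0,0,1,0,0,0, 0,0,1,0,0,0, 0,0,1,0,0,0, 0,0,1,0,0,0, 0,0,1,0,0,0, 0,0,1,0,0,0, 0,0,1,0,0,0, 0,0,0.3,0,0,0, 0,0,0.2,0,0,0, 0,0,0.1,0,0,0, 0,0,0,0,0,0]'
```

```text
time: 12.98
tcp_pos: [0.5501, 0.1564, 0.0419]
tcp_rot: [179.9, -0.0, 97.0]
wrist_force: [0.3, -0.1, -1.8]
grip_width: 0.022
finger_force: 58.9
```

```bash
python3 -m crank '[0,0,0.1,0,0,0, 0,0,0.06,0,0,0, 0,0,0,0,0,0]'; python3 - <<'E'
from h import *
p,d=eyes.grab_frame("top");cv2.imwrite("pics/t2.png",p)
q,d2=eyes.grab_frame("scene")
A=cv2.resize(q[165:225,260:345],None,fx=6,fy=6,interpolation=cv2.INTER_CUBIC);B=cv2.resize(p[175:235,185:235],None,fx=5,fy=6,interpolation=cv2.INTER_CUBIC)
cv2.imwrite("pics/c3.png",np.hstack([A,B]))
E
```

```text
time: 13.35
tcp_pos: [0.5503, 0.1565, 0.04]
tcp_rot: [179.9, -0.0, 97.0]
wrist_force: [-4.1, -0.8, 15.7]
grip_width: 0.0221
finger_force: 67.7
```

View pics/c3.png

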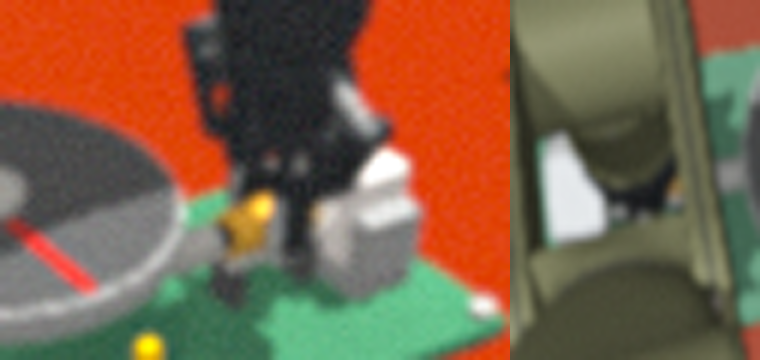

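```bash
python3 -m crank '[0,0,-0.06,0,0,0, 0,-0.08,0,0,0,0, 0,0,0,0,0,0]';python3 -m crank '[ 0,0,0.05,0,0,0, 0,0,0.03,0,0,0,0,0,0,0,0,0]'
```

```text
time: 13.82
tcp_pos: [0.5472, 0.156, 0.0387]
tcp_rot: [-180.0, 0.0, 97.0]
wrist_force: [0.4, 0.6, -1.5]
grip_width: 0.0221
finger_force: 59.1
time: 14.2
tcp_pos: [0.5471, 0.156, 0.0364]
tcp_rot: [-179.9, 0.0, 97.0]
wrist_force: [0.1, 1.0, 0.4]
grip_width: 0.0221
finger_force: 59.2
```

```bash
python3 -m crank '[0,0,0.03,0,0,0,0,0,0,0,0,0]'; python3 -m crank '[0,0,0,0,0,0,0,0,0,0,0,0,0,0,0,0,0,0,0,0,-0.3,0,0,0,0,0,-1,0,0,0,0,0,-1,0,0,0,0,0,-1,0,0,0,0,0,-1,0,0,0,0,0,-1,0,0,0,0,0,-1,0,0,0,0,0,-1,0,0,0, 0,0,-1,0,0,0]' 0.5
python3 - <<'E'
from h import *
out=[]
p,d=eyes.grab_frame("top");q,d2=eyes.grab_frame("scene")
A=cv2.resize(q[165:225,260:345],None,fx=6,fy=6,interpolation=cv2.INTER_CUBIC);B=cv2.resize(p[175:235,185:235],None,fx=5,fy=6,interpolation=cv2.INTER_CUBIC)
cv2.imwrite("pics/c4.png",np.hstack([A,B]))
W=cloud("scene",d2);hsv=cv2.cvtColor(q,cv2.COLOR_BGR2HSV)
m=(hsv[...,0]>15)&(hsv[...,0]<32)&(hsv[...,1]>110)&(W[...,2]>.03)&(W[...,2]<.08)&(W[...,1]>.08)&(W[...,1]<.23)&(W[...,0]>.5)&(W[...,0]<.6)
w=W[m];print(m.sum(),w.mean(0),cv2.minAreaRect((w[:,:2]*1000).astype(np.float32)),w.min(0),w.max(0))
E
```

```text
time: 14.45
tcp_pos: [0.5472, 0.156, 0.0363]
tcp_rot: [-180.0, 0.0, 97.0]
wrist_force: [-3.0, -0.5, 3.8]
grip_width: 0.0223
finger_force: 59.6
time: 15.95
tcp_pos: [0.5475, 0.1561, 0.2449]
tcp_rot: [180.0, -0.0, 97.0]
wrist_force: [-0.0, 0.1, 0.7]
grip_width: 0.0428
finger_force: 0.0
112 [0.55405872 0.15320646 0.05395446] ((545.282958984375, 162.0899200439453), (33.92374038696289, 75.80261993408203), 32.21195602416992) [0.51072842 0.12792584 0.03597393] [0.56452068 0.188378   0.0615578 ]
```

View pics/c4.png

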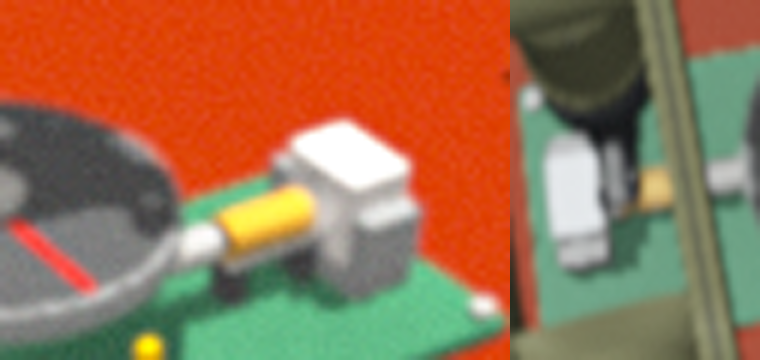

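The bush lies in line on the rails between ram and block. I'll move over the grip with the tool y axis along the path, then check the gaps in the top view.

```bash
python3 -m crank '[-0.917,-0.327,0,0,0,0,-0.917,-0.327,0,0,0,0,-0.917,-0.327,0,0,0,0,-0.917,-0.327,0,0,0,0,-0.917,-0.327,0,0,0,0,-0.917,-0.327,0,0,0,0,-0.917,-0.327,0,0,0,0, 0,0,0,0,0,-1,0,0,0,0,0,-1,0,0,0,0,0,-1,0,0,0,0,0,-1,0,0,0,0,0,-1]' 0.45
python3 -m crank '[0,0,0,0,0,-1,0,0,0,0,0,-1,0,0,0,0,0,-1,0,0,0,0,0,-1,0,0,0,0,0,0]'
python3 - <<'E'
from h import *
p,d=eyes.grab_frame("top");q,d2=eyes.grab_frame("scene")
cv2.imwrite("pics/t5.png",p);cv2.imwrite("pics/s5.png",q)
A=cv2.resize(q[110:225,215:335],None,fx=4,fy=4,interpolation=cv2.INTER_CUBIC);B=cv2.resize(p[180:226,185:241],None,fx=5,fy=10,interpolation=cv2.INTER_CUBIC)
cv2.imwrite("pics/c5.png",np.hstack([A,B]))
W=cloud("top",d);hsv=cv2.cvtColor(p,cv2.COLOR_BGR2HSV)
m=(hsv[...,0]>12)&(hsv[...,0]<32)&(hsv[...,1]>60)&(W[...,2]>.045)&(W[...,2]<.075)&(W[...,1]>.08)&(W[...,1]<.23)&(W[...,0]>.5)&(W[...,0]<.6)
w=W[m];print(m.sum(),w.mean(0),cv2.minAreaRect((w[:,:2]*1000).astype(np.float32)))
E
```

```text
time: 17.55
tcp_pos: [0.5096, -0.0101, 0.2426]
tcp_rot: [-180.0, -0.1, 147.3]
wrist_force: [-0.5, -0.4, -0.5]
grip_width: 0.0468
finger_force: 0.0
time: 18.18
tcp_pos: [0.5098, -0.0101, 0.2428]
tcp_rot: [180.0, -0.1, -173.1]
wrist_force: [0.5, 0.6, -0.4]
grip_width: 0.047
finger_force: 0.0
95 [0.54719818 0.15520466 0.05878882] ((548.9290161132812, 155.59884643554688), (24.497539520263672, 49.79304122924805), 10.772871971130371)
```

View pics/c5.png

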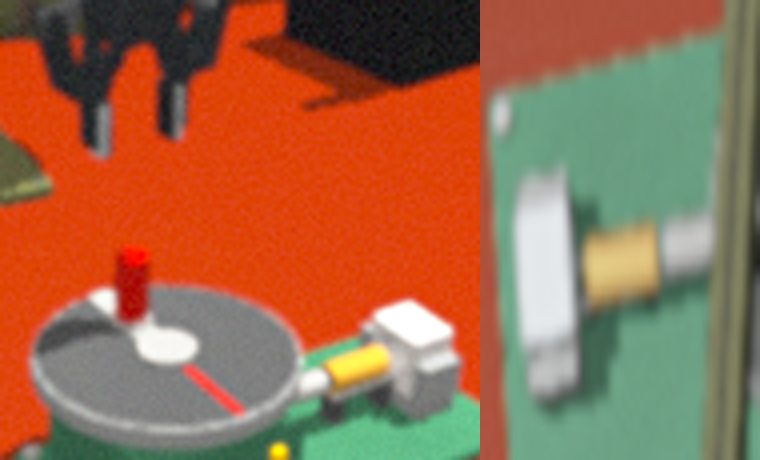

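The crop shows the bush clear of ram and block, with small gaps at both ends (top view, bush 585–660 px). The open fingers straddle the grip line, so I descend.

```bash
python3 -m crank '[0,0,1,0,0,0,0,0,1,0,0,0,0,0,1,0,0,0,0,0,1,0,0,0,0,0,0.7,0,0,0,0,0,0,0,0,0]'
python3 -m crank '[0,0,0,0,0,0,0,0,0,0,0,0,0,0,0,0,0,0]' 0.66
python3 - <<'E'
from h import *
p,d=eyes.grab_frame("scene");cv2.imwrite("pics/s6.png",p)
A=cv2.resize(p[110:225,215:335],None,fx=5,fy=5,interpolation=cv2.INTER_CUBIC)
cv2.imwrite("pics/c6.png",A)
E
```

```text
time: 19.02
tcp_pos: [0.509, -0.01, 0.1247]
tcp_rot: [180.0, -0.2, -173.1]
wrist_force: [-0.5, 0.6, 0.2]
grip_width: 0.0466
finger_force: 0.0
time: 19.4
tcp_pos: [0.5109, -0.0102, 0.1268]
tcp_rot: [-180.0, 0.1, -173.0]
wrist_force: [-0.1, 0.9, -0.7]
grip_width: 0.0287
finger_force: 0.0
```

View pics/c6.png

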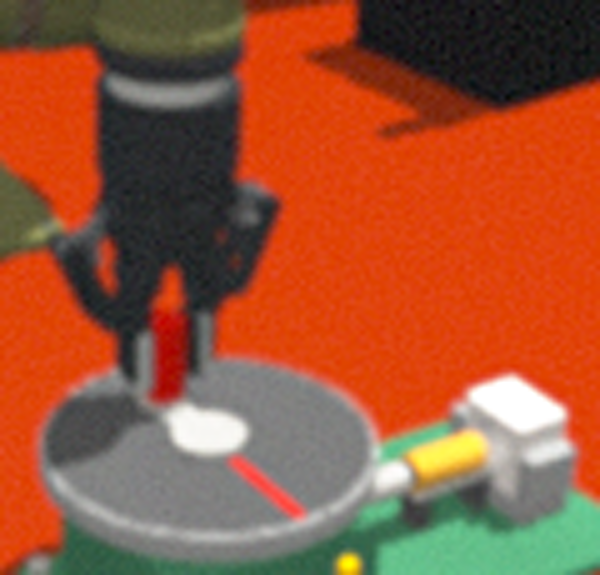

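The grip (165,355) stands between the fingers with play. Start slowly.

```bash
python3 -m crank '[-0.001,0.066,0,0,0,0.2,-0.001,0.066,0,0,0,0.2,-0.001,0.066,0,0,0,0.2,-0.001,0.066,0,0,0,0.2,-0.003,0.098,0,0,0,0.3,-0.003,0.098,0,0,0,0.3,-0.003,0.098,0,0,0,0.3,-0.003,0.098,0,0,0,0.3]'
python3 -m crank '[-0.003,0.098,0,0,0,0.3,-0.003,0.098,0,0,0,0.3,-0.003,0.098,0,0,0,0.3,-0.003,0.098,0,0,0,0.3,-0.003,0.098,0,0,0,0.3]'
```

```text
time: 20.45
tcp_pos: [0.5114, 0.0058, 0.1264]
tcp_rot: [-180.0, 0.0, 166.9]
wrist_force: [0.6, -1.2, 0.7]
grip_width: 0.0287
finger_force: 0.7
time: 21.08
tcp_pos: [0.5155, 0.0172, 0.1264]
tcp_rot: [-180.0, 0.0, 151.9]
wrist_force: [-1.4, -1.4, 2.0]
grip_width: 0.0294
finger_force: 0.8
```

```bash
cat > g.py <<'E'
from h import *
import sys
k=sys.argv[1]
p,d=eyes.grab_frame("scene");q,d2=eyes.grab_frame("top");W=cloud("scene",d)
s=manip.read_state()
hsv=cv2.cvtColor(p,cv2.COLOR_BGR2HSV);H=hsv[...,0].astype(int)
t=s["tcp_pos"];z=W[...,2]
red=((H<6)|(H>174))&(hsv[...,1]>150)&(z>.118)&(z<.168)&(np.hypot(W[...,0]-.557,W[...,1]+.0045)<.11)
w=W[red];print("n",red.sum(),"grip(scene raw)",np.median(w,0).round(4) if len(w) else None)
str_=((H<6)|(H>170))&(hsv[...,1]>120)&(z>.104)&(z<.116)&(np.hypot(W[...,0]-.5584,W[...,1]+.0059)<.09)
w=W[str_]; 
if len(w): 
    r=w[:,:2]-[.5584,-.0059];print("stripe n",len(w),"deg",np.degrees(np.arctan2(np.median(r[:,1]),np.median(r[:,0]))).round(1))
C=np.array([.557,-.0045]);v=t[:2]-C;print("tcp rel",(v*1000).round(1),"r",np.hypot(*v)*1000,"ang from start cw",(187.05-np.degrees(np.arctan2(v[1],v[0])))%360,"F",s["wrist_force"].round(1),"fing",s["finger_force"],s["tcp_rot"].round(1))
cv2.imwrite(f"pics/g{k}.png",cv2.resize(p[110:225,215:335],None,fx=5,fy=5,interpolation=cv2.INTER_CUBIC))
E
python3 g.py a; python3 - <<'E'
from h import *
W=cloud("scene",np.load("scene0.npy"));p=cv2.imread("pics/scene0.png");hsv=cv2.cvtColor(p,cv2.COLOR_BGR2HSV);H=hsv[...,0].astype(int);z=W[...,2]
s=((H<6)|(H>170))&(hsv[...,1]>120)&(z>.104)&(z<.116)&(np.hypot(W[...,0]-.5584,W[...,1]+.0059)<.09)
r=W[s][:,:2]-[.5584,-.0059];print("stripe0",len(r),np.degrees(np.arctan2(np.median(r[:,1]),np.median(r[:,0]))))
E
```

```text
n 140 grip(scene raw) [0.524  0.0095 0.1465]
stripe n 52 deg -25.8
tcp rel [-41.4  22. ] r 46.86705084556895 ang from start cw 35.06331996711506 F [-0.2 -1.1 -0.1] fing 0.3418403584510088 [-180.    0.  152.]
stripe0 49 7.605364885326718
```

```bash
python3 -m crank '[-0.005,0.131,0,0,0,0.4,-0.005,0.131,0,0,0,0.4,-0.005,0.131,0,0,0,0.4,-0.005,0.131,0,0,0,0.4,-0.005,0.131,0,0,0,0.4,-0.005,0.131,0,0,0,0.4,-0.005,0.131,0,0,0,0.4,-0.005,0.131,0,0,0,0.4,-0.005,0.131,0,0,0,0.4,-0.005,0.131,0,0,0,0.4]'; python3 g.py b
```

```text
time: 22.42
tcp_pos: [0.5384, 0.0387, 0.1261]
tcp_rot: [-179.9, -0.0, 111.9]
wrist_force: [-1.3, 0.0, 2.2]
grip_width: 0.0289
finger_force: 1.4
n 133 grip(scene raw) [0.5444 0.0294 0.1482]
stripe n 49 deg -71.6
tcp rel [-18.1  43.4] r 47.04944599990486 ang from start cw 74.46130003823059 F [-1.5 -1.  -0.1] fing 0.9461106732487679 [-179.9   -0.   112. ]
```

```bash
python3 -m crank '[-0.005,0.131,0,0,0,0.4,-0.005,0.131,0,0,0,0.4,-0.005,0.131,0,0,0,0.4,-0.005,0.131,0,0,0,0.4,-0.005,0.131,0,0,0,0.4,-0.005,0.131,0,0,0,0.4,-0.005,0.131,0,0,0,0.4,-0.005,0.131,0,0,0,0.4,-0.005,0.131,0,0,0,0.4,-0.005,0.131,0,0,0,0.4]'; python3 g.py c
```

```text
time: 23.78
tcp_pos: [0.5701, 0.0404, 0.1259]
tcp_rot: [-179.8, 0.0, 72.0]
wrist_force: [-3.9, 0.8, 2.0]
grip_width: 0.0291
finger_force: 1.8
n 26 grip(scene raw) [0.5691 0.028  0.1522]
stripe n 46 deg -107.8
tcp rel [13.8 44.8] r 46.88894659113615 ang from start cw 114.11307048317138 F [-2.2  0.8  2.3] fing 1.4779996499419212 [-179.9   -0.    72.1]
```

```bash
python3 -m crank '[-0.003,0.098,0,0,0,0.3,-0.003,0.098,0,0,0,0.3,-0.003,0.098,0,0,0,0.3,-0.003,0.098,0,0,0,0.3,-0.003,0.098,0,0,0,0.3,-0.003,0.098,0,0,0,0.3,-0.003,0.098,0,0,0,0.3,-0.003,0.098,0,0,0,0.3,-0.003,0.098,0,0,0,0.3,-0.003,0.098,0,0,0,0.3,-0.003,0.098,0,0,0,0.3,-0.003,0.098,0,0,0,0.3]';  python3 g.py d
```

```text
time: 25.38
tcp_pos: [0.5943, 0.0237, 0.126]
tcp_rot: [-179.9, -0.0, 36.1]
wrist_force: [-1.7, 2.1, 0.8]
grip_width: 0.0292
finger_force: 1.5
n 32 grip(scene raw) [0.6002 0.0289 0.1529]
stripe n 47 deg -144.9
tcp rel [37.8 27.9] r 46.929418405007766 ang from start cw 150.62330386905487 F [-0.8  2.   0.9] fing 1.3041170686483383 [-179.9   -0.    36.1]
```

```bash
python3 -m crank '[-0.003,0.098,0,0,0,0.3,-0.003,0.098,0,0,0,0.3,-0.003,0.098,0,0,0,0.3,-0.003,0.098,0,0,0,0.3,-0.003,0.098,0,0,0,0.3,-0.005,0.131,0,0,0,0.4,-0.005,0.131,0,0,0,0.4,-0.005,0.131,0,0,0,0.4,-0.005,0.131,0,0,0,0.4,-0.005,0.131,0,0,0,0.4,-0.003,0.098,0,0,0,0.3,-0.003,0.098,0,0,0,0.3]';  python3 g.py e; python3 -c "
from h import *;print(manip.read_state()['qpos'].round(1))"
```

```text
time: 26.98
tcp_pos: [0.6041, -0.0087, 0.126]
tcp_rot: [-180.0, -0.1, -4.9]
wrist_force: [0.1, 1.4, 0.4]
grip_width: 0.0295
finger_force: 0.6
n 153 grip(scene raw) [ 0.6095 -0.0093  0.1473]
stripe n 2 deg 88.2
tcp rel [47.2 -4.5] r 47.39301118634363 ang from start cw 192.49466188412802 F [ 1.   0.7 -0.3] fing 0.1291507249698043 [ 1.8e+02 -1.0e-01 -4.9e+00]
[-4.9 25.2 90.7 -0.  64.1 90. ]
```

View pics/ge.png

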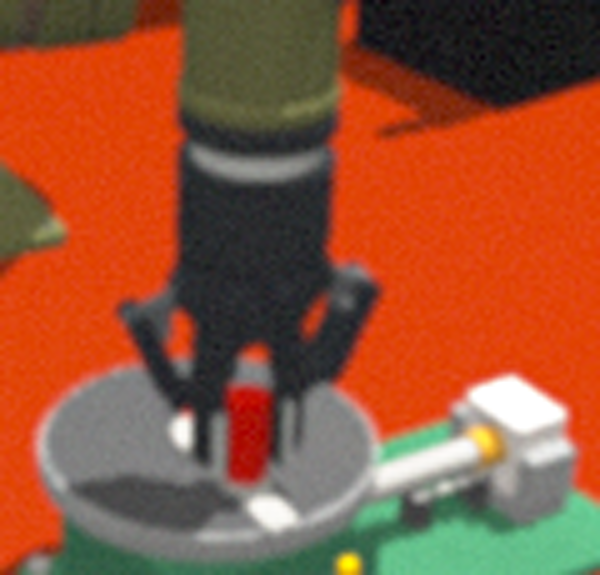

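The picture shows the ram fully out and the bush almost wholly in the block (480,445), just past half a turn. I lift off, turn the wrist back half a turn and engage again.

```bash
python3 -m crank '[0,0,0,0,0,0,0,0,0,0,0,0,0,0,-0.8,0,0,0,0,0,-1,0,0,0,0,0,-1,0,0,0,0,0,0,0,0,-1,0,0,0,0,0,-1,0,0,0,0,0,-1,0,0,0,0,0,-1,0,0,0,0,0,-1,0,0,0,0,0,-1,0,0,0,0,0,-1]' 0.45
python3 -m crank '[0,0,0,0,0,-1,0,0,0,0,0,-1,0,0,0,0,0,-1,0,0,0,0,0,-1,0,0,0,0,0,-1,0,0,0,0,0,-1,0,0,0,0,0,-1,0,0,0,0,0,-1,0,0,0,0,0,-1,0,0,0,0,0,-1,0,0,0,0,0,-1,0,0,0,0,0,0]'; python3 g.py f
```

```text
time: 28.58
tcp_pos: [0.6036, -0.0088, 0.1961]
tcp_rot: [180.0, 0.0, 65.4]
wrist_force: [-0.8, 0.5, 0.6]
grip_width: 0.0467
finger_force: 0.0
time: 30.08
tcp_pos: [0.6036, -0.0088, 0.1961]
tcp_rot: [-180.0, 0.0, 174.9]
wrist_force: [0.4, -0.3, -0.4]
grip_width: 0.0471
finger_force: 0.0
n 130 grip(scene raw) [ 0.6098 -0.0116  0.1473]
stripe n 38 deg 177.0
tcp rel [46.6 -4.3] r 46.81626982993218 ang from start cw 192.30611447204663 F [-0.5  0.1  0.8] fing 0.0 [-180.     0.   174.8]
```

```bash
python3 -m crank '[0,0,1,0,0,0,0,0,1,0,0,0,0,0,0.8,0,0,0,0,0,0,0,0,0]' 0.45
python3 -m crank '[0,0,0,0,0,0,0,0,0,0,0,0,0,0,0,0,0,0]' 0.66
python3 -m crank '[0.001,-0.066,0,0,0,0.2,0.001,-0.066,0,0,0,0.2,0.001,-0.066,0,0,0,0.2,0.001,-0.066,0,0,0,0.2,0.003,-0.098,0,0,0,0.3,0.003,-0.098,0,0,0,0.3,0.003,-0.098,0,0,0,0.3,0.003,-0.098,0,0,0,0.3]'; python3 g.py h
```

```text
time: 30.68
tcp_pos: [0.6021, -0.0087, 0.1244]
tcp_rot: [-180.0, -0.2, 174.9]
wrist_force: [0.2, -0.1, 0.5]
grip_width: 0.0467
finger_force: 0.0
time: 31.05
tcp_pos: [0.6042, -0.0088, 0.127]
tcp_rot: [-180.0, 0.1, 175.0]
wrist_force: [0.1, -0.2, 0.8]
grip_width: 0.0291
finger_force: 0.0
time: 32.05
tcp_pos: [0.5995, -0.0247, 0.1261]
tcp_rot: [180.0, 0.0, 154.8]
wrist_force: [0.6, 1.8, 0.6]
grip_width: 0.029
finger_force: 0.8
n 142 grip(scene raw) [ 0.6067 -0.0252  0.147 ]
stripe n 22 deg 159.2
tcp rel [ 42.4 -20.4] r 47.03515071016761 ang from start cw 212.81244582232608 F [0.1 0.6 0.3] fing 0.3476035315543413 [-180.     0.   154.9]
```

```bash
python3 -m crank '[0.005,-0.131,0,0,0,0.4,0.005,-0.131,0,0,0,0.4,0.005,-0.131,0,0,0,0.4,0.005,-0.131,0,0,0,0.4,0.005,-0.131,0,0,0,0.4,0.005,-0.131,0,0,0,0.4,0.005,-0.131,0,0,0,0.4,0.005,-0.131,0,0,0,0.4,0.005,-0.131,0,0,0,0.4,0.005,-0.131,0,0,0,0.4,0.005,-0.131,0,0,0,0.4,0.005,-0.131,0,0,0,0.4]'; python3 g.py i
```

```text
time: 33.65
tcp_pos: [0.5713, -0.0499, 0.1261]
tcp_rot: [179.9, 0.1, 106.9]
wrist_force: [1.6, -0.4, -0.8]
grip_width: 0.0293
finger_force: 1.2
n 66 grip(scene raw) [ 0.576  -0.0554  0.1484]
stripe n 45 deg 119.2
tcp rel [ 13.7 -45.4] r 47.4095434609915 ang from start cw 260.2883962946544 F [ 1.7 -0.6 -0.7] fing 0.7221539318561554 [180.   0. 107.]
```

```bash
python3 -m crank '[0.005,-0.131,0,0,0,0.4,0.005,-0.131,0,0,0,0.4,0.005,-0.131,0,0,0,0.4,0.005,-0.131,0,0,0,0.4,0.005,-0.131,0,0,0,0.4,0.005,-0.131,0,0,0,0.4,0.005,-0.131,0,0,0,0.4,0.005,-0.131,0,0,0,0.4,0.005,-0.131,0,0,0,0.4,0.005,-0.131,0,0,0,0.4,0.005,-0.131,0,0,0,0.4,0.005,-0.131,0,0,0,0.4]'; python3 g.py j
```

```text
time: 35.25
tcp_pos: [0.5331, -0.0454, 0.1261]
tcp_rot: [179.9, 0.0, 59.0]
wrist_force: [1.7, -1.6, -1.7]
grip_width: 0.0291
finger_force: 1.2
n 3 grip(scene raw) [ 0.5287 -0.03    0.1554]
stripe n 63 deg 70.6
tcp rel [-24.5 -40.6] r 47.41850776266646 ang from start cw 308.16098952585 F [ 0.5 -0.6  0.2] fing 0.6877355463802814 [180.    0.   59.1]
```

```bash
python3 -m crank '[0.003,-0.098,0,0,0,0.3,0.003,-0.098,0,0,0,0.3,0.003,-0.098,0,0,0,0.3,0.003,-0.098,0,0,0,0.3,0.003,-0.098,0,0,0,0.3,0.003,-0.098,0,0,0,0.3,0.003,-0.098,0,0,0,0.3,0.003,-0.098,0,0,0,0.3,0.003,-0.098,0,0,0,0.3,0.003,-0.098,0,0,0,0.3,0.001,-0.066,0,0,0,0.2,0.001,-0.066,0,0,0,0.2]'; python3 -m crank '[0.001,-0.066,0,0,0,0.2,0.001,-0.066,0,0,0,0.2,0.001,-0.033,0,0,0,0.1,0.001,-0.033,0,0,0,0.1,0,0,0,0,0,0]'; python3 g.py k
```

```text
time: 36.85
tcp_pos: [0.5142, -0.0249, 0.126]
tcp_rot: [180.0, 0.0, 25.1]
wrist_force: [0.7, -1.7, -0.7]
grip_width: 0.0287
finger_force: 1.0
time: 37.48
tcp_pos: [0.5123, -0.0197, 0.126]
tcp_rot: [180.0, 0.0, 19.0]
wrist_force: [0.3, -1.5, 0.1]
grip_width: 0.029
finger_force: 0.8
n 91 grip(scene raw) [ 0.5237 -0.0212  0.1503]
stripe n 50 deg 24.8
tcp rel [-44.6 -15.2] r 47.15112479507566 ang from start cw 348.2028286581939 F [ 1.2 -2.1 -0.1] fing 0.8155766688287258 [180.   0.  19.]
```

```bash
python3 -m crank '[0.001,-0.066,0,0,0,0.2,0.001,-0.066,0,0,0,0.2,0.001,-0.066,0,0,0,0.2,0.001,-0.066,0,0,0,0.2,0.001,-0.066,0,0,0,0.2,0.001,-0.066,0,0,0,0.2,0.001,-0.033,0,0,0,0.1,0,0,0,0,0,0]'; python3 g.py l
```

```text
time: 38.58
tcp_pos: [0.5099, -0.0091, 0.126]
tcp_rot: [-180.0, 0.0, 6.0]
wrist_force: [0.2, -1.4, 1.1]
grip_width: 0.0288
finger_force: 0.5
n 122 grip(scene raw) [ 0.5206 -0.0121  0.1473]
stripe n 52 deg 10.4
tcp rel [-47.   -4.6] r 47.2435383345438 ang from start cw 1.4516165034692108 F [-0.3 -1.5  0.5] fing 0.4110546503216028 [-180.    0.    6.]
```

```bash
python3 -m crank '[0,-0.033,0,0,0,0.1,0,-0.033,0,0,0,0.1,0,-0.016,0,0,0,0.05,0,0,0,0,0,0]'; python3 -m crank '[0,0,0,0,0,0,0,0,0,0,0,0,0,0,-0.8,0,0,0,0,0,-1,0,0,0,0,0,-1,0,0,0,0,0,-1,0,0,0,0,0,-1,0,0,0,0,0,-1,0,0,0,0,0,0,0,0,0]' 0.45; python3 g.py m
python3 - <<'E'
from h import *
i=eyes.camera_info("top")
for c in("scene",):
    for nm in("scene0","now"):
        if nm=="now": p,d=eyes.grab_frame(c); cv2.imwrite("pics/now.png",p)
        else: p=cv2.imread("pics/scene0.png");d=np.load("scene0.npy")
        W=cloud(c,d);z=W[...,2];hsv=cv2.cvtColor(p,cv2.COLOR_BGR2HSV);H=hsv[...,0].astype(int)
        g=((H<6)|(H>174))&(hsv[...,1]>150)&(z>.118)&(z<.168)&(np.hypot(W[...,0]-.557,W[...,1]+.0045)<.11)
        print(nm,g.sum(),np.argwhere(g).mean(0).round(2),W[g].mean(0).round(4))
        r=finder.silhouettes(c,"crank_grip") if nm=="now" else []
        m=(hsv[...,0]>12)&(hsv[...,0]<34)&(hsv[...,1]>80)&(W[...,2]>.03)&(W[...,2]<.075)&(W[...,1]>.1)&(W[...,1]<.25)&(W[...,0]>.52)&(W[...,0]<.58)
        print("brass px",m.sum(),np.argwhere(m).mean(0) if m.any() else "")
p=cv2.imread("pics/now.png");a=cv2.imread("pics/scene0.png")
f=lambda x:cv2.resize(x[160:260,215:345],None,fx=3,fy=3,interpolation=cv2.INTER_CUBIC)
cv2.imwrite("pics/c9.png",np.hstack([f(a),f(p)]))
E
```

```text
time: 39.17
tcp_pos: [0.5099, -0.0071, 0.126]
tcp_rot: [-180.0, 0.0, 3.5]
wrist_force: [-0.5, -1.2, -0.1]
grip_width: 0.0292
finger_force: 0.7
time: 40.3
tcp_pos: [0.5114, -0.0071, 0.273]
tcp_rot: [180.0, -0.3, 3.5]
wrist_force: [0.8, -0.0, 0.8]
grip_width: 0.0471
finger_force: 0.0
n 128 grip(scene raw) [ 0.5198 -0.0142  0.1462]
stripe n 48 deg 8.5
tcp rel [-47.4  -2.6] r 47.47604837363283 ang from start cw 3.9587110452148977 F [-0.4  0.1 -0.3] fing 0.0 [-180.     0.     3.5]
scene0 136 [180.01 247.8 ] [ 0.518  -0.0136  0.1459]
brass px 0 
now 130 [180.12 247.68] [ 0.5182 -0.0141  0.1457]
brass px 71 [198.88732394 310.95774648]
```

View pics/c9.png

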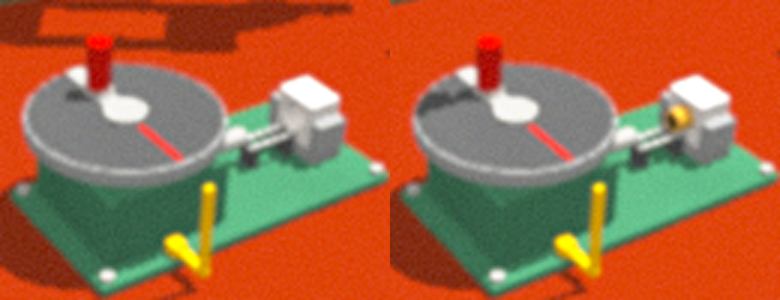

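Left is the start, right is now. The grip (488,60) and stripe are back in their starting positions to within about 0.1 px, the bush is pressed into the block (677,117), and the arm is clear.

```bash
python3 -c "
from bench import job;print(job.finish_job())"
```

```text
the job is handed in; nothing more can be done
None
```

I laid the bush on the rails and pressed it into the block with one clockwise revolution. The stripe is back at the pointer to within about 1°, by comparing before-and-after pictures. I handed the job in at about 40 s with the arm clear of everything; it returned no verdict.

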